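# Refit the grip sleeve and check the sprung hood of a bench polisher

## Task

The bench polisher's hood has a new hinge spring that wants checking. Push the loose eight-sided grip sleeve fully home on the bare handle spigot while the hood is shut, then lift the hood by that grip clearly past its balance point, and bring it back and keep it just below the balance point, so that it would fall shut if let go. Move the hood steadily, leave the tally counter and the petri dish where they are, and finish while still holding the hood up by its grip.

Things in the scene. Friction and masses are not known exactly. Their poses are not given: they have to be found in the camera images.
- sleeve_center (a point): centre of the loose grip sleeve: a black eight-sided plastic tube with grey end bands, lying on a flat on the bench, right of the polisher as the robot sees it; 66 mm long, 28 mm across flats, 19 mm bore right through, about 50 g. Either end may go on first. The bore runs along the point's y axis; z is up
- spigot_root (a point): centre of the shoulder face at the root of the handle spigot, a level steel pin 16 mm thick parallel to the hinge, 49 mm in front of the hood's front skirt, carried by one arm at its left end (seen from the robot). Sleeve home: end on this shoulder, centre 33 mm from here. Moves with the hood; shut: 108 mm above the bench, x axis to the polisher's back, y along the pin from tip to root, z up
- spigot_tip (a point): centre of the spigot's free, tapered end, 57.5 mm from the shoulder; the sleeve goes on over this end, pushed from right to left as the robot sees it. Moves with the hood; axes as for spigot_root
- hood_hinge (a point): middle of the hood's hinge axis at the polisher's back, 100 mm above the bench; the axis is level, along the point's y. The spigot's axis lies 190 mm in front of it and, hood shut, 8 mm higher; as the hood opens the spigot swings up and back about it. Does not shift
- hood (a joint): angle of the polisher's hood in rad: 0 shut (start), 1.30 at the open stop. A hinge spring nearly carries it. With the sleeve on it balances at 0.90 rad (52 degrees): below that its weight swings it shut (about 3 N at the grip when nearly shut, hardly any near balance), above that the spring swings it to the stop. The sleeve turns freely on the spigot, so the gripper need not tilt
- polisher: bench polisher, fixed: white body 163 x 172 mm, 74 mm high, round lap on top under a grey hood with a clear window (130 mm high when shut). Origin in the middle of its underside, x to its back, y to the left as seen from its front, z up; its front, with knob, switch and handle spigot, faces the robot
- counter_center (a point): middle of a round hand tally counter, 51 x 53 x 22 mm, lying loose on the bench: a bystander
- dish_center (a point): middle of a clear petri dish, 58 mm wide and 13 mm high, lying loose on the bench: a bystander
- microscope_a: fixed stereo microscope standing between the sleeve and the polisher, about 280 x 250 mm in plan with its eyepieces leaning out towards the robot (nearest point about 170 mm in front of the origin); its top is 340 mm above the bench, so carry things over or well in front of it. Origin on the bench near the middle of its foot

How it is judged:
On the way, in this order (a step that is already met when the one before it is completed fails the run):
1. the sleeve is fully home on the spigot, with the hood still shut (distance between sleeve_center and spigot_root below 0.038 m and y of sleeve_center in the frame of spigot_root below -0.028 m and angle between the y axis of sleeve_center and the y axis of spigot_root, either way round below 0.12 rad and value of joint hood below 0.1 rad), for 0.2 s.
2. the hood is lifted by the grip clearly past its balance point (value of joint hood above 0.98 rad and contact force between the fingers and sleeve above 0.5 N), for 0.1 s.
At the end, for the whole second after the job is handed in: the hood stands still between 0.66 and 0.88 rad (38 to 50 degrees), just below its balance point at 52 degrees; the fingers still hold the grip sleeve, the arm does not touch the hood itself, and the sleeve is still home on the spigot within 6 mm (value of joint hood between 0.66 and 0.88 rad and velocity of joint hood between -0.05 and 0.05 rad/s and contact force between the fingers and sleeve above 1 N and contact force between each of the arm, the fingers and hood below 1 N and distance between sleeve_center and spigot_root below 0.039 m and angle between the y axis of sleeve_center and the y axis of spigot_root, either way round below 0.12 rad); the arm keeps its last pose, push and grip.
It fails at once if the hood flies up or slams (faster than 2.5 rad/s) (velocity of joint hood above 2.5 rad/s or velocity of joint hood below -2.5 rad/s).
It fails at once if the tally counter or the petri dish is shifted by more than 30 mm (distance of any of counter_center, dish_center from where it was at the start of the episode above 0.03 m).
It also fails if it takes over 58 s, if anything falls off the work surface, if the arm or the gripper's body presses on something with over 40 N, if the wrist force passes 120 N, or if a joint passes its speed limit or range.

## Robot

A 6-joint arm with a two-finger parallel gripper is mounted at the origin on a cart in front of the work surface, level with it; the furniture and walls round the work are solid. World frame = base frame: x ahead of the robot, y to its left, z up, the work surface at z = 0. Lengths are in m, angles in rad, forces in N, time in s.
With the tool pointing down it reaches from about 0.375 to 0.9 m from the base axis. Payload 3.1 kg.
Tool frame: the origin (TCP) lies midway between the tips of the shut fingers; the grasp point (between the pads) lies pinch_z behind it (pinch_z is the distance from the TCP to the grasp point, in m); y points along the fingers, z is the direction in which the jaws open and shut, and the axes are right-handed (so a half turn about y gives the same grasp; the last joint's range is limited). The gripper opens to 87 mm and grips with 3 to 60 N. Pads are 19 mm wide; open, the fingers measure 117 mm over their backs; the gripper's body (75 mm by 190 mm) begins 51 mm behind the grasp point.
Start: joints at [-1.476, 0.527, 1.433, -0, 1.181, -0.178], TCP at [0.169, -0.602, 0.223] pointing down, gripper open.
Joint ranges: [-3.08, 3.08], [-0.75, 2.2], [0.22, 2.44], [-1.43, 4.57], [0, 2.65], [-2.85, 2.85]. Speed limits (rad/s): [2.79, 2.79, 3.14, 3.14, 3.14, 3.14].

## Interface

Orientations are given as a unit quaternion [x, y, z, w].
In Python, from rig import get_obs, camera, hand_in, pinch_z gives the robot as it stands. The module is installed in compiled form; this text tells all that it offers.
- The arm moves only by the tool arm_command, never from a script. Its argument "plan" is a list of rows, each a list of 2 entries, a list of its own where there are three numbers: the shift along the world's x, y, z in units of 25 mm (1.0 is 25 mm), then the turn about the world's z in units of 5 degrees (1.0 is 5 degrees). A call has 1 to 5 rows; each row is the pose to reach, as a shift and turn from the pose commanded when the call began; what a row does not reach only later rows make up. A row lasts 1/10 s, in which the tool goes at most 50 mm and 8.59 degrees, less where a joint would pass 70% of its speed; a pose out of reach is approached as far as the arm can. A call with a gripper value outside its range is refused whole. "fingers" is the opening, from -1 (shut) to 1 (fully open), set as the call begins (left out, the last holds). The fingers move at their own pace and stop on an object; "force" is the grip in N (left out, the last holds). Time passes only in rows, so rows that repeat a pose let the fingers close. It gives the time, the measured TCP pose, the force and the opening at its end, in the units of the state.
- get_obs(): the state, without advancing time (a new reading comes with each control period).
- camera(name): name is "scene" or "top" or "wrist"; returns a dict with "pixels" (420x560x3 uint8, red, green, blue), "camera_matrix" (3x3 intrinsics, pixels), "R" (3x3) and "t" (3): a world point X has camera coordinates R X + t. Camera axes: x right, y down, z forward; pixel columns grow to the right and rows downward; lengths in m; the calibration is good to about 2 mm. A picture is of the moment at which its call begins. There is no depth.
- hand_in(): hands the job in, once; it reports no verdict.
The state is a dict: "time": time; "q": joint angles; "joint_velocities": joint speeds; "joint_torque": joint torques, N m; "position": TCP position; "tool_rot": TCP orientation; "ft_force": force on the tool from outside, world axes, zero at the start; "moment": the same for the moment, N m; "grip_width": finger opening in m.
Only numpy, scipy, OpenCV 4.12 (cv2) and the standard library are available. Lean on these libraries where they do the work, as an engineer would, in place of code of your own. Each camera call takes 0.05 s, during which the arm holds its last target.

## Working session

There is one attempt and no reset: what is moved stays moved. The work goes in short steps, Python scripts to look and compute and a tool call to move; the robot and the scene stay as the last step left them, time stands still between calls to the robot, and variables do not carry over. Pictures are saved under pics/ and viewed, and the job is handed in when it is done.

Besides the shell and the picture viewer there is one more tool, called as name([rows], argument=value, ...), one row to a line, values as JSON. arm_command: Moves the arm, as the interface text tells. Its arguments: {"type":"object","properties":{"plan":{"type":"array"},"fingers":{"type":"number"},"force":{"type":"number"}},"required":["plan"]}

```bash
mkdir -p pics
cat > h.py <<'E'
import numpy as np, cv2, json
from rig import get_obs, camera, hand_in, pinch_z
def snap(name,fn,crop=None,scale=1):
    c=camera(name); im=c["pixels"][:,:,::-1].copy()
    cv2.imwrite("pics/full_"+fn+".png",im)
    np.savez("pics/"+fn+".npz",K=c["camera_matrix"],R=c["R"],t=c["t"])
    if crop: 
        u0,v0,u1,v1=crop; im=cv2.resize(im[v0:v1,u0:u1],None,fx=scale,fy=scale,interpolation=cv2.INTER_CUBIC)
    cv2.imwrite("pics/"+fn+".png",im)
def crop(fn,out,box,scale):
    im=cv2.imread("pics/full_"+fn+".png");u0,v0,u1,v1=box
    cv2.imwrite("pics/"+out+".png",cv2.resize(im[v0:v1,u0:u1],None,fx=scale,fy=scale,interpolation=cv2.INTER_CUBIC))
def cam(fn):
    d=np.load("pics/"+fn+".npz");return d["K"],d["R"],d["t"]
def ray(fn,uv):
    K,R,t=cam(fn);d=R.T@np.linalg.inv(K)@np.array([uv[0],uv[1],1.]);return -R.T@t,d/np.linalg.norm(d)
def tri(obs):
    A=np.zeros((3,3));b=np.zeros(3);L=[]
    for fn,uv in obs:
        o,d=ray(fn,uv);P=np.eye(3)-np.outer(d,d);A+=P;b+=P@o;L.append((o,P))
    X=np.linalg.solve(A,b);return X,[np.linalg.norm(P@(X-o)) for o,P in L]
def onz(fn,uv,z):
    o,d=ray(fn,uv);return o+d*(z-o[2])/d[2]
def proj(fn,X):
    K,R,t=cam(fn);p=K@(R@np.array(X)+t);return p[:2]/p[2]
E
python3 - <<'E'
from h import *
np.set_printoptions(precision=4,suppress=True)
for n in("scene","top","wrist"):
    snap(n,n+"0"); K,R,t=cam(n+"0"); print(n,-R.T@t,R[2],K[0,0])
o=get_obs();print(pinch_z,o)
E
```

```text
scene [-0.4796  0.7879  0.9588] [ 0.6365 -0.5193 -0.5702] 546.1409999189639
top [ 0.3819 -0.0021  1.1326] [ 0.0663  0.0186 -0.9976] 439.22100348491364
wrist [ 0.2341 -0.583   0.3836] [-0.2388 -0.0656 -0.9689] 365.2775771648113
0.0187 {'time': 0.15, 'q': array([-1.4755,  0.5283,  1.4336, -0.    ,  1.1814, -0.1785]), 'joint_velocities': array([ 0.0002, -0.0029, -0.0043,  0.0004, -0.0005,  0.0003]), 'joint_torque': array([  0.0001, -44.043 , -17.6843,   0.0633,   0.0552,  -0.0001]), 'position': array([ 0.169 , -0.6012,  0.2218]), 'tool_rot': array([-0.0965,  0.7011, -0.6999,  0.0965]), 'ft_force': array([-0.5637, -1.3032,  0.3278]), 'moment': array([ 0.0197, -0.0041, -0.046 ]), 'grip_width': 0.08722170735663023}
```

View pics/scene0.png

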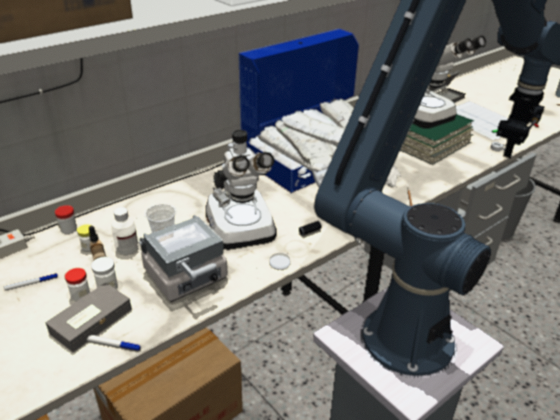

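View pics/top0.png

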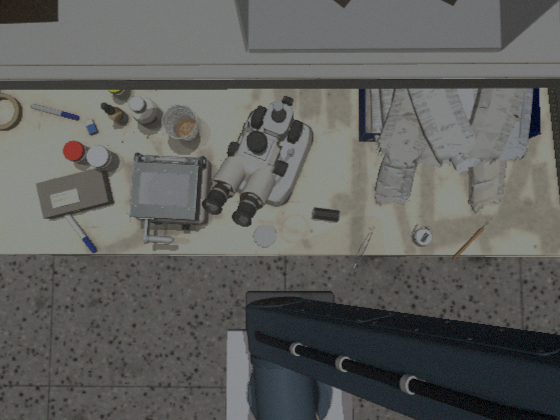

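View pics/wrist0.png

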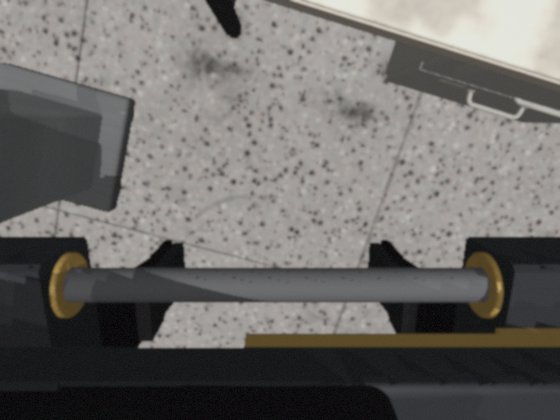

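Run:
```python
from h import *
crop("top0","t_a",(115,140,215,260),5)
crop("top0","t_b",(240,180,350,260),7)
crop("scene0","s_a",(130,200,240,310),6)
crop("scene0","s_b",(250,200,350,280),7)
```

```text
(no output)
```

View pics/t_a.png

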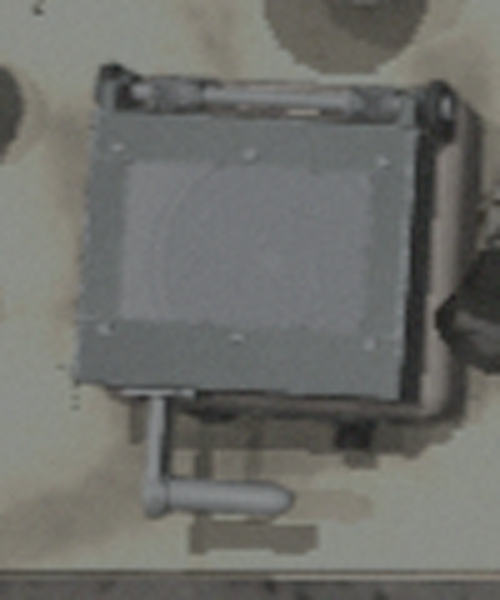

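View pics/t_b.png

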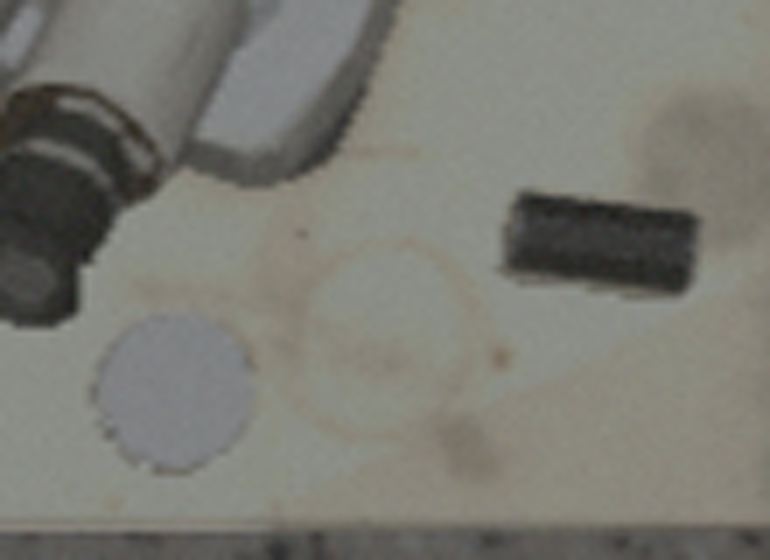

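View pics/s_a.png

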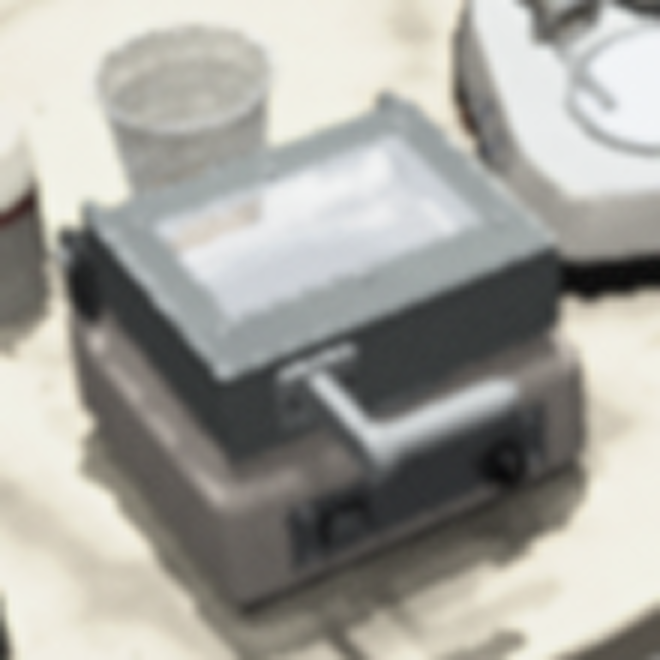

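View pics/s_b.png

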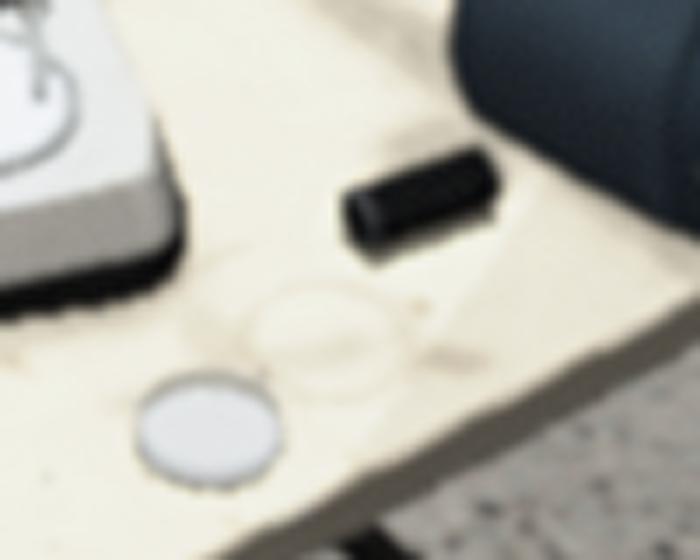

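Run:
```python
from h import *
np.set_printoptions(precision=4,suppress=True)
f=lambda b,s,p:(b[0]+p[0]/s-.0,b[1]+p[1]/s)
T=lambda p:("top0",f((115,140),5,p)); S=lambda p:("scene0",f((130,200),6,p))
Tb=lambda p:("top0",f((240,180),7,p)); Sb=lambda p:("scene0",f((250,200),7,p))
print("tip",tri([T((293,500)),S((516,390))]))
print("root",tri([T((163,495)),S((390,442))]))
print("sleeve",tri([Tb((602,243)),Sb((422,205))]))
a=onz("top0",Tb((510,235))[1],.014);b=onz("top0",Tb((692,252))[1],.014);print("ends",a,b,np.linalg.norm(a-b),np.degrees(np.arctan2(*(a-b)[:2][::1])))
# ridge line top direction
for p,q in [((515,193),(697,213)),((505,275),(683,294))]:
    a=onz("top0",Tb(p)[1],.014);b=onz("top0",Tb(q)[1],.014);print(np.degrees(np.arctan2((a-b)[0],(a-b)[1])),a,b)
print("dish",onz("top0",Tb((173,392))[1],.01))
# hood front edge & rear edge at z=.13
for p in [(75,382),(400,400),(100,112),(418,128)]: print(onz("top0",T(p)[1],.13))
```

```text
tip (array([0.3802, 0.2712, 0.1053]), [np.float64(0.00031451858345434307), np.float64(0.0003145185834543924)])
root (array([0.3815, 0.33  , 0.1094]), [np.float64(0.0017585837516919493), np.float64(0.001758583751691947)])
sleeve (array([ 0.4456, -0.0939,  0.0051]), [np.float64(0.0001606607933648665), np.float64(0.00016066079336472114)])
ends [ 0.4481 -0.0596  0.014 ] [ 0.4419 -0.1257  0.014 ] 0.06634995838771666 5.316624863572711
6.275022098508433 [ 0.4634 -0.0615  0.014 ] [ 0.4561 -0.1276  0.014 ]
6.056502415163607 [ 0.4335 -0.0577  0.014 ] [ 0.4266 -0.1223  0.014 ]
dish [0.3908 0.0632 0.01  ]
[0.4344 0.3666 0.13  ]
[0.4263 0.2164 0.13  ]
[0.5598 0.3581 0.13  ]
[0.5521 0.2099 0.13  ]
```

arm_command([
  [[0.8,1.4,0.5],1.4],
  [[1.7,3,1],2.8],
  [[2.6,4.6,1],4.2],
  [[3.5,6.2,1],5.6],
  [[4.4,7.8,1],7],
], fingers=1)

```text
time: 0.65
position: [0.2795, -0.4049, 0.2475]
tool_rot: [-0.304, 0.638, -0.638, 0.304]
ft_force: [0.9, -0.3, 0.3]
grip_width: 0.0868
```

arm_command([
  [[0.9,1.6,0],1.4],
  [[1.8,3.2,0],2.8],
  [[2.7,4.8,0],4.2],
  [[3.6,6.4,0],5.6],
  [[4.5,8,0],6.6],
])

```text
time: 1.15
position: [0.392, -0.205, 0.2476]
tool_rot: [0.473, -0.526, 0.526, -0.473]
ft_force: [0.6, -0.4, -0.3]
grip_width: 0.0868
```

arm_command([
  [[0.9,1.6,0],0],
  [[1.8,3.2,0],0],
  [[2.1,3.8,0],0],
  [[2.1,3.8,0],0],
])

```text
time: 1.55
position: [0.4445, -0.1094, 0.2474]
tool_rot: [-0.473, 0.526, -0.526, 0.473]
ft_force: [0.0, -1.1, -0.7]
grip_width: 0.0873
```

Run:
```python
from h import *
from scipy.spatial.transform import Rotation as Ro
np.set_printoptions(precision=4,suppress=True)
snap("wrist","w1"); K,R,t=cam("w1"); print(-R.T@t,R[2])
o=get_obs();print(o['position'],o['q'],o['time']);print(Ro.from_quat(o['tool_rot']).as_matrix())
print(proj("w1",o['position']), proj("w1",[.445,-.0925,.014]))
```

```text
[ 0.4522 -0.0425  0.4094] [-0.0274 -0.2459 -0.9689]
[ 0.4441 -0.1107  0.2474] [-0.4891  0.2678  1.8046 -0.0004  1.0696 -0.3817] 1.6
[[-0.1069 -0.0005  0.9943]
 [-0.9943 -0.0002 -0.1069]
 [ 0.0002 -1.     -0.0005]]
[274.833 264.727] [274.782  163.9328]
```

View pics/w1.png

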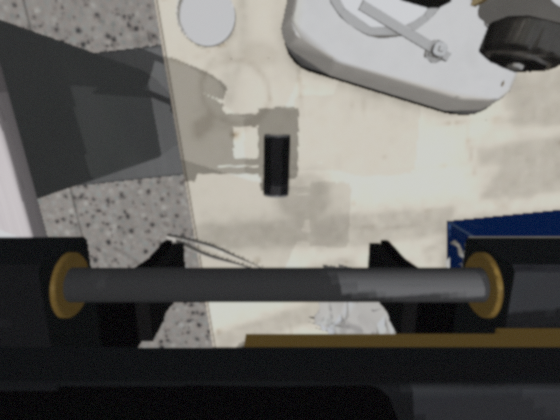

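Run:
```python
from h import *
crop("w1","w1c",(240,110,320,210),6)
```

```text
(no output)
```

View pics/w1c.png

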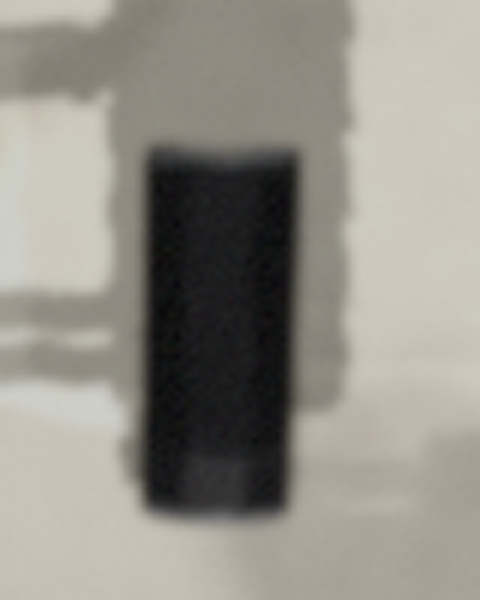

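Run:
```python
from h import *
np.set_printoptions(precision=4,suppress=True)
W=lambda p:(240+p[0]/6,110+p[1]/6)
for z in(.014,.02):
  a=onz("w1",W((224,150)),z);b=onz("w1",W((216.5,513)),z);print(z,a,b,np.linalg.norm(a-b),np.degrees(np.arctan2((a-b)[0],(a-b)[1])),(a+b)/2)
for v,l in((150,(148,300)),(512,(145,288))):
  print(onz("w1",W((l[0],v)),.017)-onz("w1",W((l[1],v)),.017))
f=lambda b,s,p:(b[0]+p[0]/s,b[1]+p[1]/s)
print("tri",tri([("w1",W((220,331))),("top0",f((240,180),7,(600,243))),("scene0",f((250,200),7,(422,205)))]))
print("tri",tri([("w1",W((220,331))),("scene0",f((250,200),7,(422,203)))]))
```

```text
0.014 [ 0.451  -0.0622  0.014 ] [ 0.4427 -0.1274  0.014 ] 0.06571450353694366 7.281906780133178 [ 0.4468 -0.0948  0.014 ]
0.02 [ 0.451  -0.0619  0.02  ] [ 0.4428 -0.1261  0.02  ] 0.06471731776159857 7.281906780133176 [ 0.4469 -0.094   0.02  ]
[-0.0266  0.0028  0.    ]
[-0.026   0.0028  0.    ]
tri (array([ 0.4461, -0.0943,  0.0046]), [np.float64(0.0011829927753832293), np.float64(0.0012780061729734614), np.float64(0.00027626070725385494)])
tri (array([ 0.4468, -0.0952,  0.0048]), [np.float64(2.5748068763079278e-05), np.float64(2.5748068763171038e-05)])
```

arm_command([
  [[0.1,0.65,-1.8],-0.1],
  [[0.1,0.65,-3.6],-0.1],
  [[0.1,0.65,-5.4],-0.1],
  [[0.1,0.65,-7.2],-0.1],
  [[0.1,0.65,-8.4],-0.1],
])

```text
time: 2.1
position: [0.4452, -0.0964, 0.0351]
tool_rot: [-0.469, 0.53, -0.528, 0.468]
ft_force: [0.2, -0.5, 0.9]
grip_width: 0.087
```

arm_command([
  [[0,0,-0.6],0],
  [[0,0,-1.0],0],
  [[0,0,-1.24],0],
  [[0,0,-1.24],0],
])

```text
time: 2.5
position: [0.4465, -0.0961, 0.0064]
tool_rot: [-0.469, 0.529, -0.529, 0.469]
ft_force: [0.1, -0.7, 0.0]
grip_width: 0.0867
```

Run:
```python
from h import *
snap("wrist","w2");o=get_obs();print(o['position'],o['ft_force'])
```

```text
[ 0.44676461 -0.09600781  0.00687153] [ 0.16540608 -0.66182896  0.29559468]
```

View pics/w2.png

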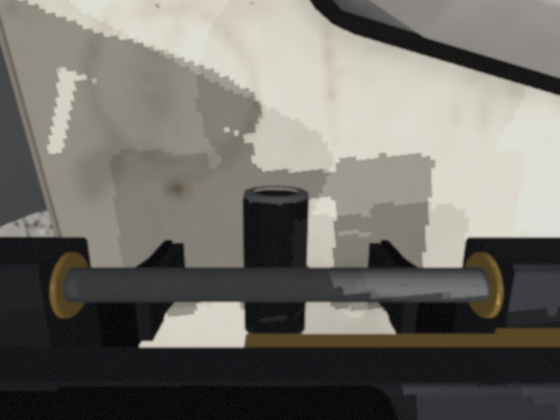

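arm_command([
  [[0,0.05,-0.1],0],
  [[0,0.05,-0.1],0],
  [[0,0.05,-0.1],0],
  [[0,0.05,-0.1],0],
  [[0,0.05,-0.1],0],
], fingers=-1, force=25)

```text
time: 3.05
position: [0.4467, -0.0942, 0.0043]
tool_rot: [0.469, -0.529, 0.529, -0.47]
ft_force: [-0.3, 0.3, -0.5]
grip_width: 0.0552
```

arm_command([
  [[0,0,0],0],
  [[0,0,0],0],
  [[0,0,0],0],
])

```text
time: 3.35
position: [0.4465, -0.0942, 0.004]
tool_rot: [-0.469, 0.529, -0.529, 0.469]
ft_force: [-0.0, 0.2, -0.5]
grip_width: 0.0309
```

Run:
```python
from h import *
snap("wrist","w3");o=get_obs();print(o['position'],o['ft_force'],o['grip_width'])
```

```text
[ 0.44648054 -0.09416932  0.00401237] [ 0.38358855 -1.23751293 -0.5436824 ] 0.027867760363545324
```

View pics/w3.png

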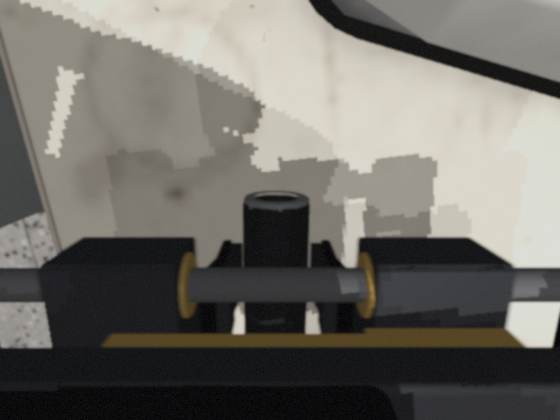

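arm_command([
  [[0,0,1],0],
  [[0,0,2.8],0],
  [[0,0,4.7],0],
  [[-0.3,0,6.6],0],
  [[-0.7,0,8.5],0],
])

```text
time: 3.9
position: [0.4286, -0.094, 0.2183]
tool_rot: [0.469, -0.529, 0.529, -0.469]
ft_force: [0.0, -0.5, -0.3]
grip_width: 0.0278
```

arm_command([
  [[-0.3,0,1.9],0],
  [[-0.7,0.2,3.8],0],
  [[-1.0,0.6,5.6],0],
  [[-1.4,1.3,7.2],0],
  [[-1.5,2.2,7.8],0],
])

```text
time: 4.4
position: [0.3919, -0.0394, 0.4155]
tool_rot: [0.468, -0.527, 0.532, -0.47]
ft_force: [1.4, 1.6, -1.0]
grip_width: 0.0276
```

Run:
```python
from h import *
np.set_printoptions(precision=4,suppress=True)
for n in("scene","top","wrist"): snap(n,n+"4")
crop("top4","t4",(110,60,350,260),3.2)
o=get_obs();print(o['position'],o['ft_force'],o['grip_width'],o['q'],o['time'])
for uv in[(205,205),(208,212),(243,222),(242,215)]:
  print([onz("top0",uv,z) for z in(.25,.3,.34)])
```

```text
[ 0.3912 -0.0386  0.4123] [ 0.2714 -0.4311 -1.5218] 0.027644170193975363 [-0.3843 -0.0089  1.658  -0.0003  1.4899 -0.2674] 4.55
[array([0.4513, 0.1704, 0.25  ]), array([0.4474, 0.1606, 0.3   ]), array([0.4443, 0.1528, 0.34  ])]
[array([0.4372, 0.1641, 0.25  ]), array([0.434 , 0.1547, 0.3   ]), array([0.4315, 0.1472, 0.34  ])]
[array([0.417 , 0.0931, 0.25  ]), array([0.415 , 0.0877, 0.3   ]), array([0.4134, 0.0834, 0.34  ])]
[array([0.4311, 0.0952, 0.25  ]), array([0.4283, 0.0897, 0.3   ]), array([0.4261, 0.0853, 0.34  ])]
```

View pics/t4.png

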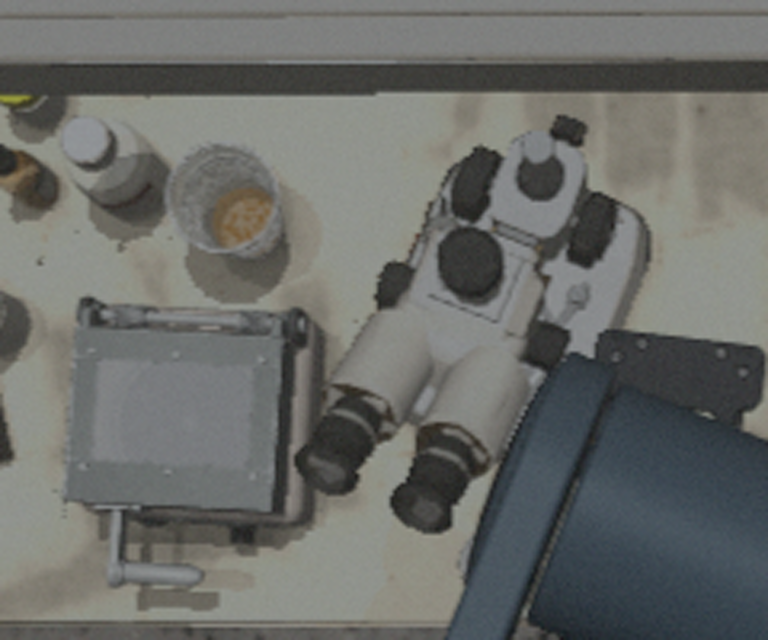

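View pics/scene4.png

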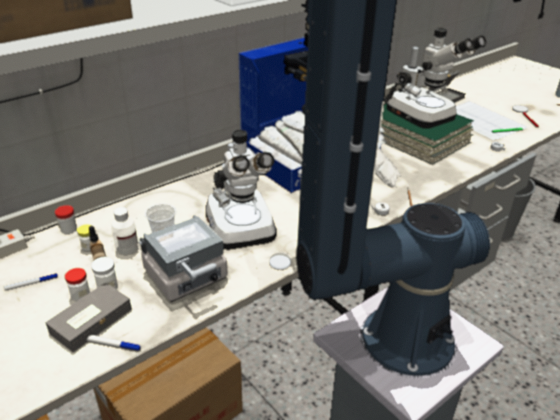

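View pics/wrist4.png

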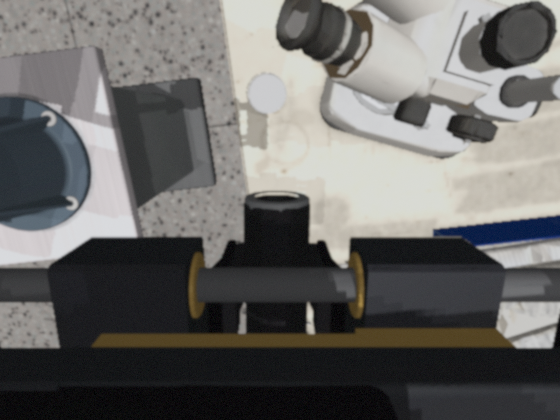

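arm_command([
  [[0,1.6,0],0.1],
  [[-0.1,3.4,0],0.2],
  [[-0.2,5.2,0],0.3],
  [[-0.3,7.0,0],0.4],
  [[-0.4,8.6,0],0.5],
])

```text
time: 5.05
position: [0.3808, 0.1769, 0.4096]
tool_rot: [-0.482, 0.519, -0.518, 0.48]
ft_force: [0.5, -0.3, 0.5]
grip_width: 0.0274
```

arm_command([
  [[-0.1,1,0],0],
  [[-0.1,1,-1],0],
  [[-0.1,1,-2],0],
  [[-0.1,1,-2.5],0],
  [[-0.1,1,-2.5],0],
])

```text
time: 5.55
position: [0.3771, 0.1998, 0.3454]
tool_rot: [-0.484, 0.52, -0.517, 0.478]
ft_force: [-0.7, -0.8, 0.4]
grip_width: 0.0276
```

Run:
```python
from h import *
np.set_printoptions(precision=4,suppress=True)
for n in("scene","wrist"): snap(n,n+"5")
o=get_obs();print(o['position'],o['ft_force'],o['grip_width'],o['q'],o['time'])
```

```text
[0.379  0.2003 0.3481] [-0.0223  0.3072  0.2788] 0.027874678190250777 [ 0.2244  0.1062  1.7086 -0.0003  1.3293  0.3004] 5.65
```

View pics/scene5.png

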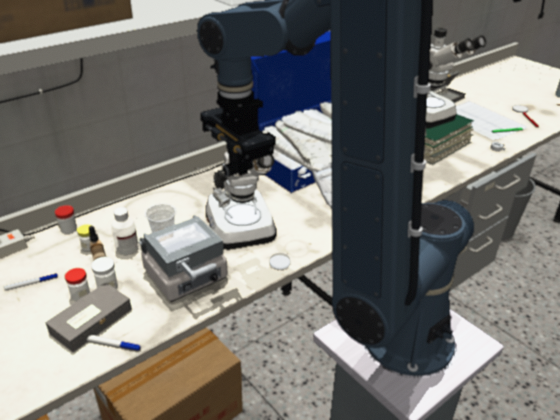

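View pics/wrist5.png

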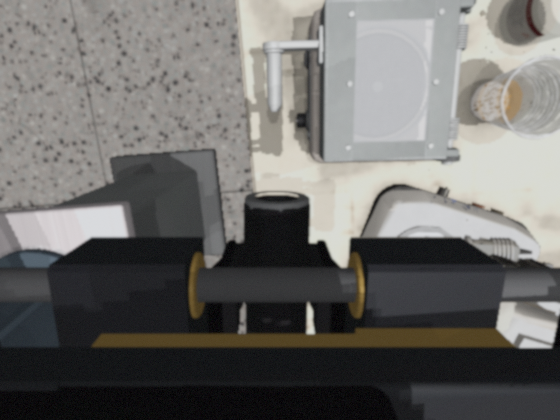

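arm_command([
  [[0,1,-0.8],0],
  [[0,1,-2.6],0],
  [[0,1,-4.4],0],
  [[0,1,-6.2],0],
  [[0,1,-7.4],0],
])

```text
time: 6.15
position: [0.3789, 0.2254, 0.1623]
tool_rot: [-0.481, 0.519, -0.518, 0.48]
ft_force: [-0.1, 0.1, -1.2]
grip_width: 0.0278
```

arm_command([
  [[0,0,0],0],
  [[0,0,0],0],
])

```text
time: 6.35
position: [0.3801, 0.2259, 0.1647]
tool_rot: [0.48, -0.518, 0.519, -0.481]
ft_force: [0.4, 0.3, 0.0]
grip_width: 0.0279
```

Run:
```python
from h import *
np.set_printoptions(precision=4,suppress=True)
for n in("scene","wrist"): snap(n,n+"6")
o=get_obs();print(o['position'],o['ft_force'],o['grip_width'],o['q'],o['time'])
crop("scene6","s6",(170,180,280,290),6)
crop("wrist6","w6",(200,0,350,240),2.5)
crop("wrist5","w5",(240,20,340,130),5)
```

```text
[0.381  0.2263 0.1659] [ 0.8682  0.3764 -1.2566] 0.0275552184599228 [ 0.2827  0.3779  1.9377 -0.      0.8215  0.3582] 6.45
```

View pics/s6.png

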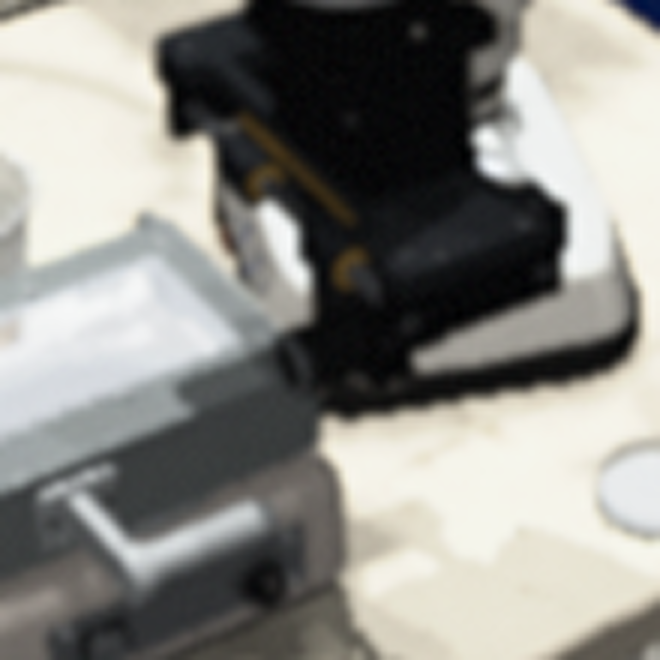

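View pics/w6.png

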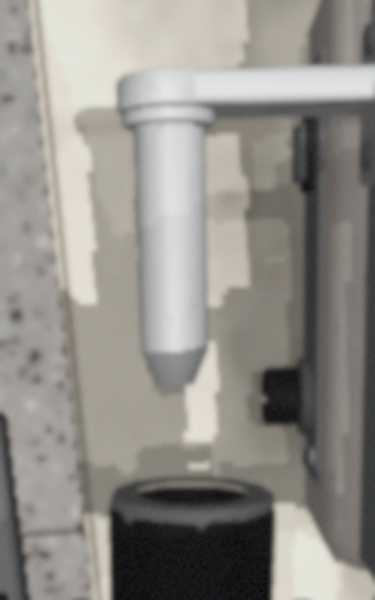

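View pics/w5.png

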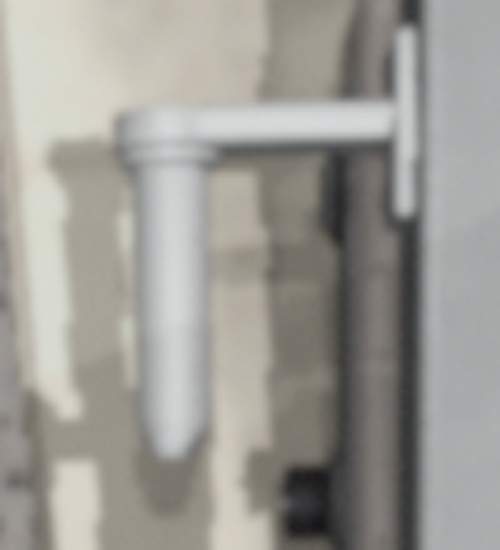

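Run:
```python
from h import *
from scipy.spatial.transform import Rotation as Ro
np.set_printoptions(precision=4,suppress=True)
W6=lambda p:("wrist6",(200+p[0]/2.5,p[1]/2.5)); W5=lambda p:("wrist5",(240+p[0]/5,20+p[1]/5))
S=lambda p:("scene6",(170+p[0]/6,180+p[1]/6))
ro,e=tri([W6((171,122)),W5((172,158))]);ti,e2=tri([W6((172.5,388)),W5((170,458))])
print("root",ro,e,"tip",ti,e2,np.linalg.norm(ro-ti))
print("with scene tip",tri([W6((172.5,388)),W5((170,458)),S((272,525))]))
d=ro-ti;print("axis yaw",np.degrees(np.arctan2(d[0],d[1])))
a=onz(*W6((171.5,130)),.108);b=onz(*W6((174.3,340)),.108);d=a-b;print(a,b,np.degrees(np.arctan2(d[0],d[1])))
a=onz(*W5((172,165)),.108);b=onz(*W5((172.5,410)),.108);d=a-b;print(a,b,np.degrees(np.arctan2(d[0],d[1])))
print("shoulder/tip at .108",onz(*W6((171,122)),.108),onz(*W6((172.5,388)),.108))
# hood edge direction in w5 at z .13
a=onz(*W5((419,50)),.12);b=onz(*W5((430,540)),.12);d=a-b;print("skirt yaw",np.degrees(np.arctan2(d[0],d[1])),a,b)
o=get_obs();Rm=Ro.from_quat(o['tool_rot']).as_matrix();print(Rm[:,2],np.degrees(np.arctan2(Rm[1,2],Rm[0,2])))
p=o['position']
for uv,z in(((192,484),.176+.0095),((192,520),.19),((192,498),.176)): print("sleeve end",onz(*W6(uv),z),"tcp",p)
for uv in((112,520),(272,520)): print(onz(*W6(uv),.182))
```

```text
root [0.3852 0.3301 0.1063] [np.float64(0.00028901912454643936), np.float64(0.0002890191245464535)] tip [0.3805 0.2711 0.1103] [np.float64(5.8441093295060965e-05), np.float64(5.8441093295068745e-05)] 0.05936876443175169
with scene tip (array([0.3806, 0.2712, 0.0975]), [np.float64(0.0014227325756905464), np.float64(0.0002933416779122329), np.float64(0.0014757039397137503)])
axis yaw 4.562881578505093
[0.3849 0.328  0.108 ] [0.3818 0.2821 0.108 ] 3.8657011072148637
[0.3853 0.3287 0.108 ] [0.3817 0.2808 0.108 ] 4.351567980860721
shoulder/tip at .108 [0.385  0.3297 0.108 ] [0.3805 0.2709 0.108 ]
skirt yaw 1.144320249424429 [0.435  0.3439 0.12  ] [0.4331 0.2504 0.12  ]
[ 0.9971 -0.0754  0.0043] -4.3263157779460535
sleeve end [0.3843 0.2634 0.1855] tcp [0.381  0.2263 0.1659]
sleeve end [0.3839 0.2586 0.19  ] tcp [0.381  0.2263 0.1659]
sleeve end [0.384 0.259 0.176] tcp [0.381  0.2263 0.1659]
[0.3707 0.2577 0.182 ]
[0.3969 0.2556 0.182 ]
```

arm_command([
  [[-0.15,0,-0.8],0],
  [[-0.15,0,-1.7],0],
  [[-0.15,0,-2.4],0],
  [[-0.15,0,-2.64],0],
  [[-0.15,0,-2.64],0],
])

```text
time: 6.95
position: [0.3762, 0.226, 0.0988]
tool_rot: [0.48, -0.518, 0.519, -0.481]
ft_force: [-0.7, -0.6, 0.2]
grip_width: 0.0278
```

arm_command([
  [[0,0,0],0],
  [[0,0,0],0],
])

```text
time: 7.15
position: [0.3762, 0.2261, 0.0991]
tool_rot: [0.48, -0.518, 0.519, -0.482]
ft_force: [-0.1, 0.1, -1.3]
grip_width: 0.0277
```

Run:
```python
from h import *
np.set_printoptions(precision=4,suppress=True)
for n in("scene","wrist"): snap(n,n+"7")
o=get_obs();print(o['position'],o['ft_force'],o['grip_width'],o['q'],o['time'])
crop("scene7","s7",(170,210,260,290),8)
crop("wrist7","w7",(200,0,350,240),2.5)
```

```text
[0.3759 0.226  0.0989] [-0.007   0.2851 -0.5368] 0.02758984306026596 [ 0.2855  0.5071  2.0056 -0.      0.627   0.3607] 7.25
```

View pics/s7.png

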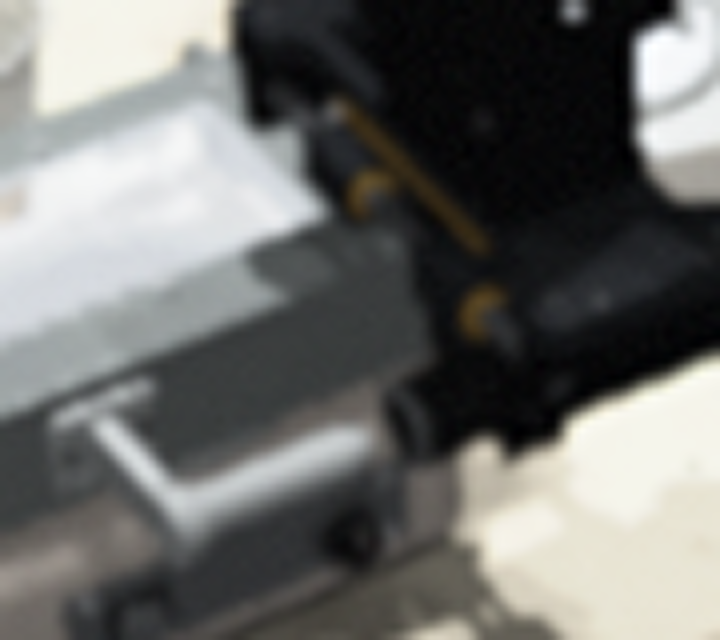

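View pics/w7.png

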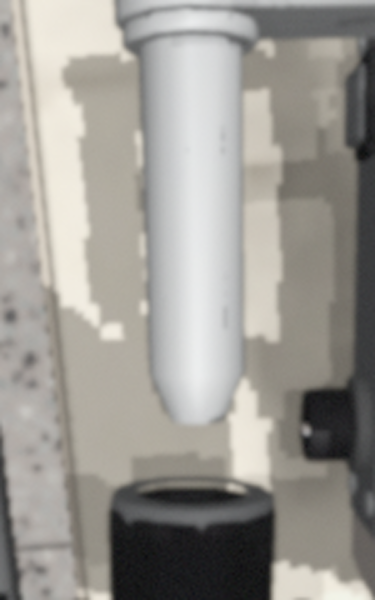

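Run:
```python
from h import *
np.set_printoptions(precision=4,suppress=True)
W=lambda p,z:onz("wrist7",(200+p[0]/2.5,p[1]/2.5),z)
a=W((193,100),.108);b=W((196.5,350),.108);print(a,b,np.degrees(np.arctan2((a-b)[0],(a-b)[1])),"tip",W((196,420),.108))
for z in(.108,.112,.118):print("sleeve",W((192,500),z))
l=W((112,520),.114);r=W((272,520),.114);print(l,r,(l+r)/2)
s=(l+r)/2; k=(a-b)[0]/(a-b)[1]; print("axis x at sleeve y",b[0]+k*(s[1]-b[1]), W((192,500),.108)[0]-(b[0]+k*(W((192,500),.108)[1]-b[1])))
S=lambda x:np.round((np.array(proj("scene7",x))-[170,210])*8,1)
print("scene proj spigot tip/root expected",S([.381,.271,.108]),S([.385,.3295,.108]),"sleeve mouth",S([.3795,.259,.1085]))
```

```text
[0.3841 0.3215 0.108 ] [0.3818 0.2834 0.108 ] 3.4654571808613275 tip [0.3809 0.2719 0.108 ]
sleeve [0.3791 0.2582 0.108 ]
sleeve [0.3792 0.2591 0.112 ]
sleeve [0.3793 0.2605 0.118 ]
[0.3657 0.2572 0.114 ] [0.3922 0.2552 0.114 ] [0.379  0.2562 0.114 ]
axis x at sleeve y 0.3801581794927039 -0.001136135686489459
scene proj spigot tip/root expected [365.4 431.2] [189.6 504.5] sleeve mouth [401.8 416.4]
```

arm_command([
  [[0.045,0,0],0.05],
  [[0.06,0.25,0],0.05],
  [[0.08,0.5,0],0.05],
  [[0.1,0.75,0],0.05],
  [[0.115,1.0,0],0.05],
])

```text
time: 7.75
position: [0.3782, 0.2515, 0.098]
tool_rot: [-0.482, 0.517, -0.517, 0.482]
ft_force: [-0.6, 0.3, -0.6]
grip_width: 0.0278
```

Run:
```python
from h import *
np.set_printoptions(precision=4,suppress=True)
for n in("wrist","scene"): snap(n,n+"8")
o=get_obs();print(o['position'],o['ft_force'],o['moment'],o['grip_width'],o['time'])
crop("wrist8","w8",(200,0,350,240),2.5)
crop("scene8","s8",(170,210,260,290),8)
```

```text
[0.3784 0.2518 0.098 ] [ 0.9033 -0.1835 -0.7521] [-0.0497 -0.0914 -0.0197] 0.02765966247734882 7.85
```

View pics/w8.png

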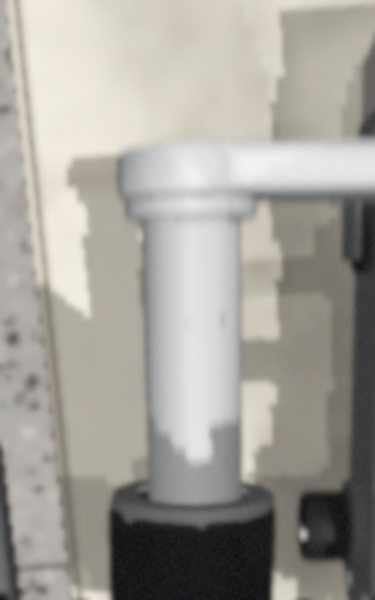

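View pics/s8.png

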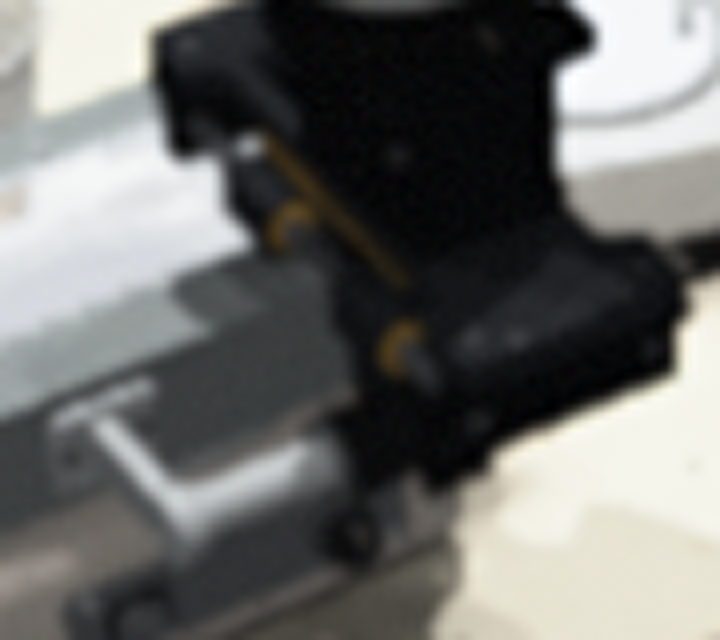

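arm_command([
  [[0.02,0.3,0],0],
  [[0.04,0.6,0],0],
  [[0.06,0.9,0],0],
  [[0.08,1.2,0],0],
  [[0.1,1.45,0],0],
])

```text
time: 8.35
position: [0.3807, 0.2879, 0.0981]
tool_rot: [0.482, -0.517, 0.517, -0.482]
ft_force: [-0.1, -0.6, -0.7]
grip_width: 0.0276
```

arm_command([
  [[0.01,0.1,0],0],
  [[0.01,0.18,0],0],
  [[0.02,0.26,0],0],
  [[0.02,0.32,0],0],
  [[0.02,0.32,0],0],
])

```text
time: 8.85
position: [0.3811, 0.2948, 0.098]
tool_rot: [0.482, -0.517, 0.517, -0.482]
ft_force: [0.7, -1.7, -0.1]
grip_width: 0.0279
```

Run:
```python
from h import *
np.set_printoptions(precision=4,suppress=True)
for n in("wrist","scene"): snap(n,n+"9")
o=get_obs();print(o['position'],o['ft_force'],o['moment'],o['grip_width'],o['time'])
crop("wrist9","w9",(200,0,350,240),2.5)
```

```text
[0.3811 0.2948 0.098 ] [ 0.2052 -0.679  -0.7114] [-0.2148 -0.1579 -0.0235] 0.027832572296165994 8.95
```

View pics/w9.png

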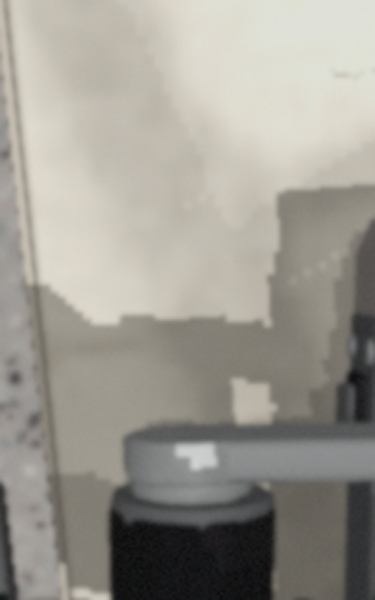

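arm_command([
  [[0,0.06,0],0],
  [[0.01,0.12,0],0],
  [[0.01,0.16,0],0],
  [[0.01,0.16,0],0],
])

```text
time: 9.35
position: [0.3811, 0.2953, 0.0979]
tool_rot: [0.485, -0.515, 0.518, -0.481]
ft_force: [3.6, -15.2, 2.2]
grip_width: 0.0278
```

Run:
```python
from h import *
np.set_printoptions(precision=4,suppress=True)
for n in("wrist","scene","top"): snap(n,n+"10")
o=get_obs();print(o['position'],o['ft_force'],o['moment'],o['grip_width'],o['time'])
crop("wrist10","w10",(220,140,330,240),6)
crop("scene10","s10",(150,180,260,290),6)
```

```text
[0.3811 0.2953 0.0979] [  4.4624 -15.2859   2.1555] [-2.5019 -0.7074 -0.0796] 0.02790782755626447 9.5
```

View pics/w10.png

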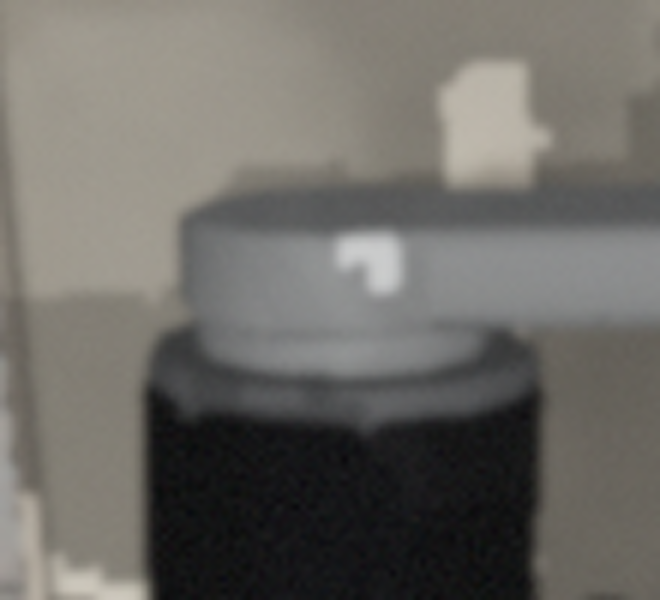

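View pics/s10.png

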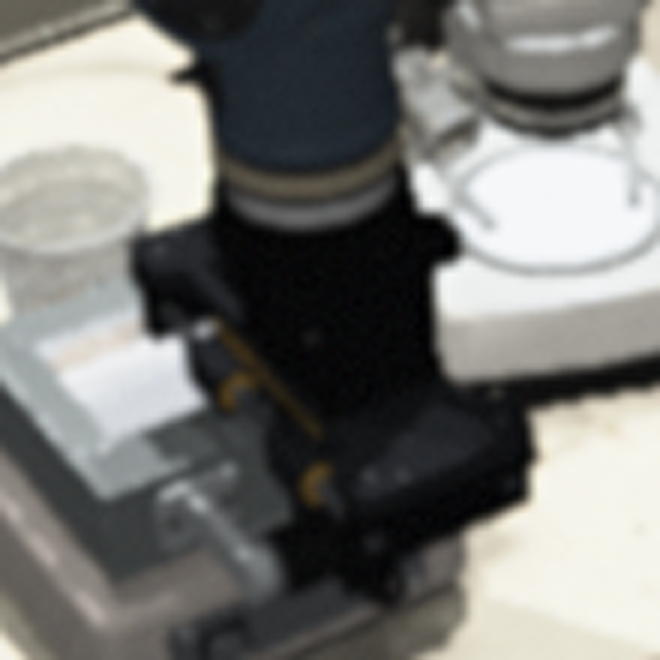

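Run:
```python
import numpy as np
c,s=np.cos(np.radians(4)),np.sin(np.radians(4))
for th in list(np.arange(0,1.13,.05))+[.77]:
    a=.19-.19*np.cos(th)+.008*np.sin(th); z=.19*np.sin(th)+.008*np.cos(th)-.008
    print(round(th,2),np.round([a*c/.025,-a*s/.025,z/.025],2))
```

```text
0.0 [ 0. -0.  0.]
0.05 [ 0.03 -0.    0.38]
0.1 [ 0.07 -0.    0.76]
0.15 [ 0.13 -0.01  1.13]
0.2 [ 0.21 -0.02  1.5 ]
0.25 [ 0.31 -0.02  1.87]
0.3 [ 0.43 -0.03  2.23]
0.35 [ 0.57 -0.04  2.59]
0.4 [ 0.72 -0.05  2.93]
0.45 [ 0.89 -0.06  3.27]
0.5 [ 1.08 -0.08  3.6 ]
0.55 [ 1.28 -0.09  3.93]
0.6 [ 1.5  -0.11  4.24]
0.65 [ 1.74 -0.12  4.53]
0.7 [ 1.99 -0.14  4.82]
0.75 [ 2.25 -0.16  5.09]
0.8 [ 2.53 -0.18  5.35]
0.85 [ 2.82 -0.2   5.6 ]
0.9 [ 3.12 -0.22  5.83]
0.95 [ 3.43 -0.24  6.05]
1.0 [ 3.75 -0.26  6.25]
1.05 [ 4.09 -0.29  6.43]
1.1 [ 4.43 -0.31  6.6 ]
0.77 [ 2.36 -0.17  5.2 ]
```

arm_command([
  [[0,-0.06,0],0],
  [[-0.01,-0.12,0],0],
  [[-0.01,-0.12,0],0],
])

```text
time: 9.8
position: [0.3811, 0.295, 0.098]
tool_rot: [0.483, -0.517, 0.518, -0.481]
ft_force: [1.2, -5.9, 0.2]
grip_width: 0.0277
```

Home against the shoulder with a light residual push. Starting the lift along the arc.

arm_command([
  [[0.01,0,0.19],0],
  [[0.03,0,0.38],0],
  [[0.07,0,0.76],0],
  [[0.13,-0.01,1.13],0],
  [[0.21,-0.02,1.5],0],
])

```text
time: 10.3
position: [0.3857, 0.2949, 0.1355]
tool_rot: [-0.483, 0.517, -0.517, 0.481]
ft_force: [1.3, -5.5, -3.5]
grip_width: 0.0278
```

Run:
```python
from h import *
np.set_printoptions(precision=4,suppress=True)
for n in("wrist","scene"): snap(n,n+"11")
o=get_obs();print(o['position'],o['ft_force'],o['moment'],o['grip_width'],o['time'])
crop("wrist11","w11",(200,0,430,240),2.5)
crop("scene11","s11",(130,150,270,290),4)
```

```text
[0.386  0.2949 0.1364] [ 0.1399 -4.4571 -3.6367] [-1.0209 -0.1826  0.0441] 0.02771576703418711 10.4
```

View pics/w11.png

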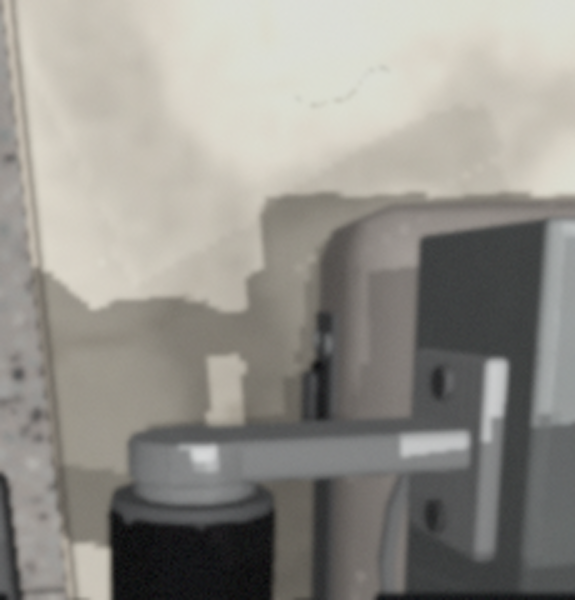

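View pics/s11.png

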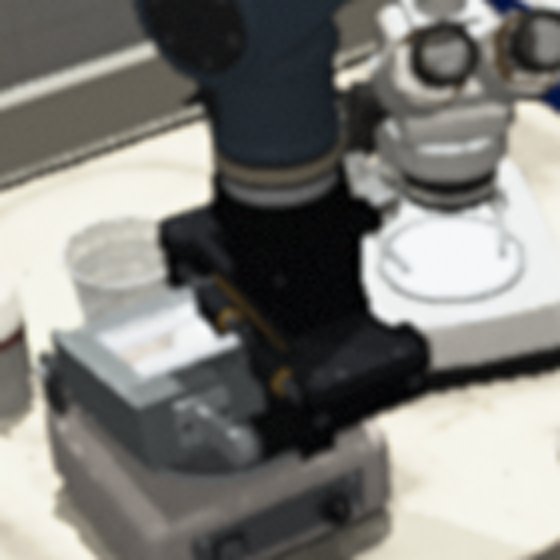

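arm_command([
  [[0.1,0,0.37],0],
  [[0.22,-0.01,0.73],0],
  [[0.36,-0.02,1.09],0],
  [[0.51,-0.03,1.43],0],
  [[0.68,-0.04,1.77],0],
])

```text
time: 10.9
position: [0.4028, 0.2939, 0.1804]
tool_rot: [-0.483, 0.517, -0.517, 0.481]
ft_force: [1.0, -4.1, -3.6]
grip_width: 0.0277
```

arm_command([
  [[0.19,-0.02,0.33],0],
  [[0.39,-0.03,0.66],0],
  [[0.61,-0.05,0.97],0],
  [[0.85,-0.06,1.26],0],
  [[1.1,-0.08,1.55],0],
])

```text
time: 11.4
position: [0.4307, 0.2923, 0.2193]
tool_rot: [-0.483, 0.517, -0.517, 0.482]
ft_force: [-1.7, -4.3, -0.3]
grip_width: 0.0279
```

Run:
```python
from h import *
np.set_printoptions(precision=4,suppress=True)
for n in("wrist","scene"): snap(n,n+"12")
o=get_obs();print(o['position'],o['ft_force'],o['moment'],o['grip_width'],o['time'])
crop("scene12","s12",(130,120,270,290),3.5)
```

```text
[0.4319 0.2922 0.2201] [-2.4568 -5.2445 -0.0238] [-0.934   0.2045  0.0913] 0.02744522410068545 11.5
```

View pics/wrist12.png

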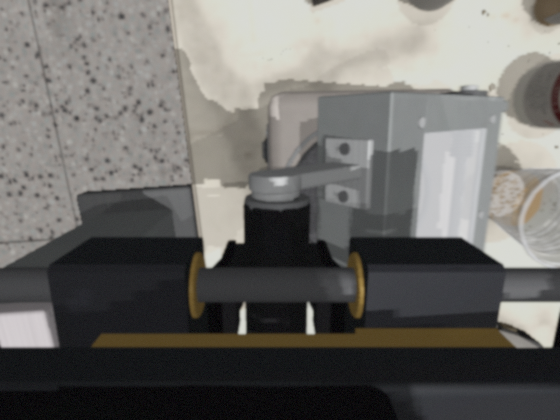

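View pics/s12.png

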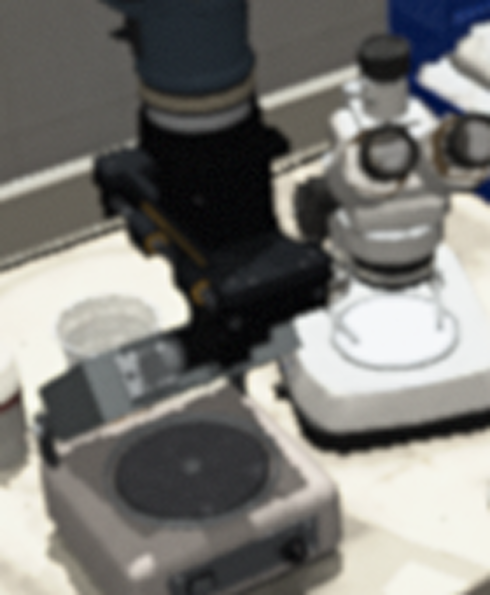

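arm_command([
  [[0.26,-0.02,0.27],0],
  [[0.54,-0.04,0.53],0],
  [[0.83,-0.06,0.78],0],
  [[1.13,-0.08,1.01],0],
  [[1.44,-0.1,1.23],0],
])

```text
time: 12.0
position: [0.4685, 0.2902, 0.2504]
tool_rot: [0.481, -0.517, 0.518, -0.483]
ft_force: [-0.2, -3.8, -0.3]
grip_width: 0.0277
```

arm_command([
  [[0.32,-0.02,0.2],0],
  [[0.66,-0.05,0.38],0],
  [[0.86,-0.06,0.48],0],
  [[0.86,-0.06,0.48],0],
  [[0.86,-0.06,0.48],0],
])

```text
time: 12.5
position: [0.4888, 0.2891, 0.2613]
tool_rot: [-0.481, 0.518, -0.517, 0.482]
ft_force: [1.2, -0.7, 0.4]
grip_width: 0.0277
```

Run:
```python
from h import *
np.set_printoptions(precision=4,suppress=True)
for n in("wrist","scene"): snap(n,n+"13")
o=get_obs();print(o['position'],o['ft_force'],o['moment'],o['grip_width'],o['time'])
d=o['position']-np.array([.3811,.295,.098]);a=d[0]/np.cos(np.radians(4))
print("theta",np.arctan2(d[2]+.008,.19-a)-np.arctan2(.008,.19), np.hypot(d[2]+.008,.19-a))
crop("scene13","s13",(130,120,270,290),3.5)
```

```text
[0.4881 0.2892 0.261 ] [ 1.3201 -0.5293 -0.0716] [-0.0801 -0.3396  0.0239] 0.02739534908331533 12.6
theta 1.0782501728049516 0.18996611717933237
```

View pics/wrist13.png

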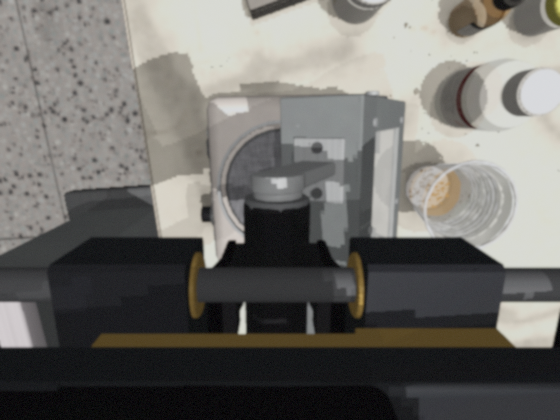

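View pics/s13.png

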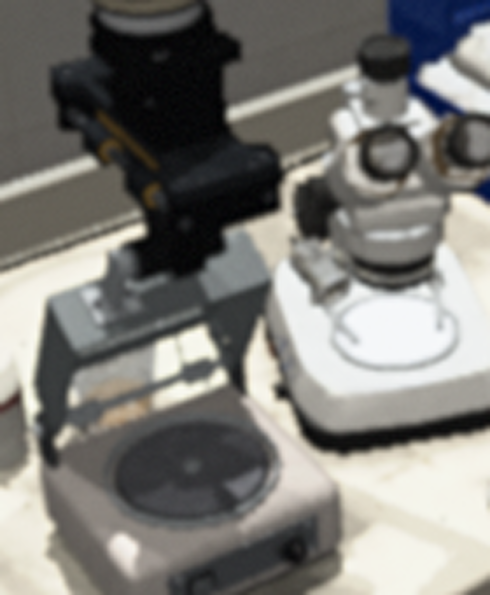

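arm_command([
  [[-0.2,0.03,-0.1],0],
  [[-0.54,0.08,-0.28],0],
  [[-0.86,0.11,-0.48],0],
  [[-1.17,0.13,-0.7],0],
  [[-1.47,0.15,-0.93],0],
])

```text
time: 13.1
position: [0.4496, 0.2915, 0.237]
tool_rot: [-0.483, 0.517, -0.517, 0.481]
ft_force: [-0.0, -6.4, -1.1]
grip_width: 0.0277
```

arm_command([
  [[-0.2,0.02,-0.17],0],
  [[-0.36,0.03,-0.31],0],
  [[-0.46,0.03,-0.4],0],
  [[-0.46,0.03,-0.4],0],
  [[-0.46,0.03,-0.4],0],
])

```text
time: 13.6
position: [0.4381, 0.2921, 0.2271]
tool_rot: [-0.484, 0.518, -0.517, 0.48]
ft_force: [-1.1, -4.8, -0.8]
grip_width: 0.0278
```

arm_command([
  [[0,0,0],0],
  [[0,0,0],0],
  [[0,0,0],0],
])

```text
time: 13.9
position: [0.4383, 0.2921, 0.2272]
tool_rot: [-0.484, 0.518, -0.517, 0.481]
ft_force: [-0.7, -6.0, -1.2]
grip_width: 0.0277
```

Run:
```python
from h import *
np.set_printoptions(precision=4,suppress=True)
for n in("wrist","scene","top"): snap(n,n+"14")
o=get_obs();print(o['position'],o['ft_force'],o['moment'],o['grip_width'],o['time'],abs(o['joint_velocities']).max())
d=o['position']-np.array([.3811,.295,.098]);a=d[0]/np.cos(np.radians(4))
print("theta",np.arctan2(d[2]+.008,.19-a)-np.arctan2(.008,.19), np.hypot(d[2]+.008,.19-a))
crop("scene14","s14",(130,120,300,290),3.5)
crop("wrist14","w14",(200,80,400,240),4)
```

```text
[0.4383 0.2921 0.2272] [-0.8901 -6.0286 -0.3151] [-1.0358 -0.0026  0.0968] 0.027955592899573046 14.05 0.001356193798770388
theta 0.7601883193881068 0.19090406752253888
```

View pics/w14.png

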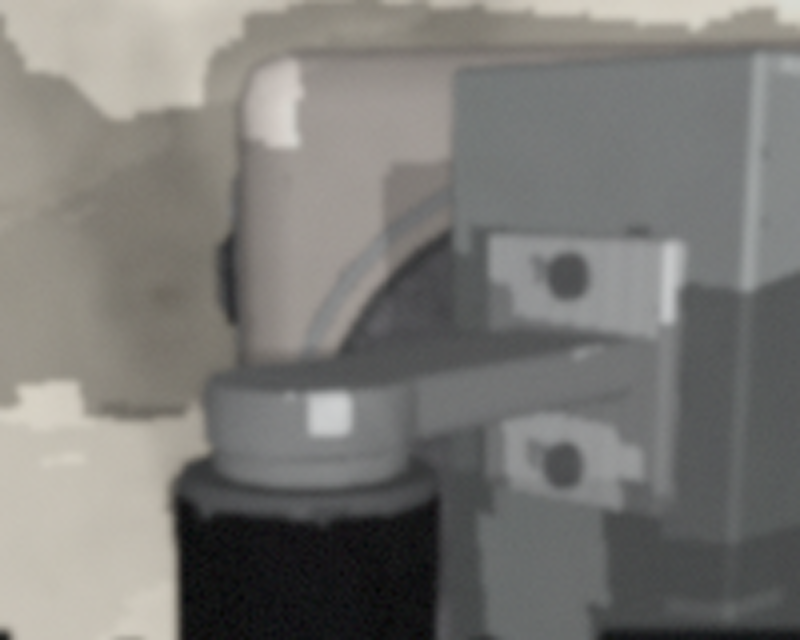

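View pics/s14.png

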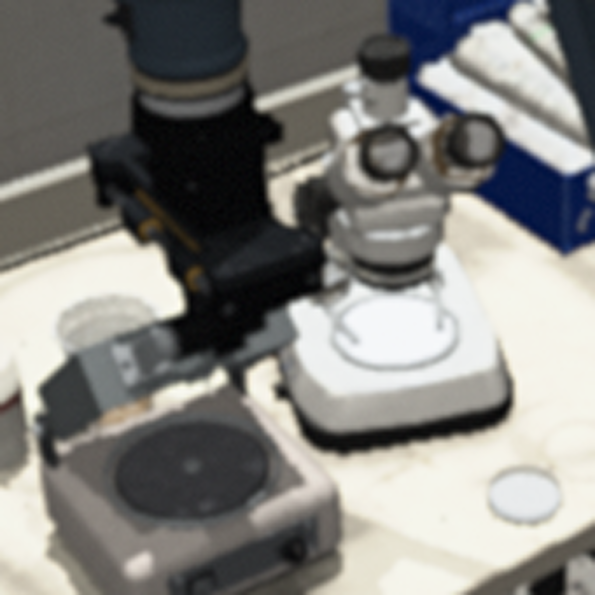

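View pics/top14.png

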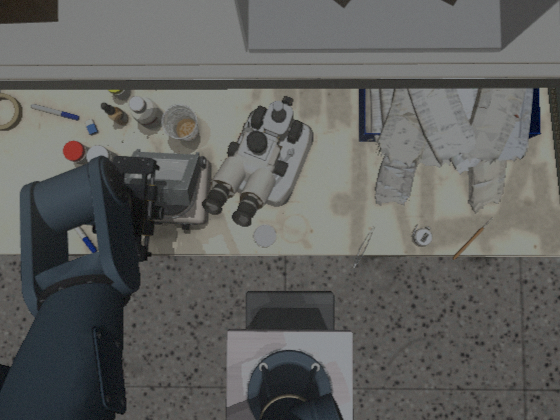

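```bash
python3 -c "
from rig import hand_in
print(hand_in())"
```

```text
the job is handed in; nothing more can be done
None
```

I fitted the sleeve on the spigot and lifted the hood past balance to about 1.08 rad. I then brought it back to about 0.76–0.77 rad and handed in at about 14 s, still holding the grip. The hand-in gave no verdict.

**Fit:** with the hood shut, the sleeve met the shoulder with about 15 N of push. The wrist picture showed no gap.

**Lift and return:** I moved the hood along its arc at about 0.5 rad/s or a little more. The lifting force fell to almost nothing near the balance point, as expected.

**Last checks:**
- Hood angle worked out from the tool position was 0.76 rad, and arm joint speeds were about 0.001 rad/s.
- Grip opening was 28 mm, at the 25 N grip I had set.
- The sleeve still sat on the shoulder, held there by about 6 N.
- I saw no arm contact with the hood in the pictures.
- The petri dish (264, 236) and tally counter (422, 236) are at the same pixels in the top view as at the start.

**Disagreements:**
- Sleeve height: on the bench it measured about 5 mm where the text implies 14 mm, so I went by the text.
- Spigot tip height: it came out between 98 and 110 mm depending on the views used, so I used the given 108 mm. It went on without noticeable force.
- Hood angle: it was not read directly, only inferred from the tool position. The radius that gave was 190.9 mm, against an expected 190.2 mm.

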